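# Rake a fallen tealight out from between the toaster and the bread bin

### The job

A tealight has dropped into the narrow gap between the toaster and the wooden bread bin. Pick up the bent rake by its wooden grip, reach in behind the tealight with the rake's foot and draw it out onto the open worktop in front of the two appliances, still upright and without touching it with the gripper. Then set the rake down on the worktop standing on its grip and foot as you found it, out of the gap; leave the other tealight, already out on the worktop, where it is.

Things in the scene. Friction and masses are not known exactly. Their poses are not given: they have to be found in the camera images.
- rake: Bent rake, loose, 150 g, standing level on grip and foot. Wooden grip (22 wide, 34 high, x -220 to -100), then an 8 mm steel rod cranked up to a level shaft 55 up, bent straight down at the end to the foot: an 8 thick crossbar, 42 wide, ends bent 7 towards the grip; inner face at x -4. Origin under the foot, at the underside of grip and foot; x runs from grip to foot, z up. Hold at x -150 (mass centre near).
- tealight: The fallen tealight, loose, upright on the worktop in the gap: a candle in a thin metal cup, 38 diameter, 15 high, about 20 g. Origin: centre of its underside; z is its own upward axis.
- gap_mouth (a point): Worktop point mid-mouth of the gap, level with the fronts of toaster (right wall, 180 high) and wooden bread bin (left wall, 170 high). x points straight into the gap, y left, z up. Gap 66 wide, 150 long, open above; the tealight's centre lies 25 to 40 inside. Bin knob: 16 proud, 153 left, 125 up. Wall cabinets hang 480 up from 20 behind the mouth on: bring the rake in low from the front.
- spare_tealight: The other tealight, same kind (38 diameter, 15 high), standing on the open worktop left of the gap. Origin: centre of its underside. Leave it where it is.
There are look-alikes about, which are no part of the job. Leave any turquoise look-alike of the tealight alone.

How it is judged:
By the outcome, as a careful person would: the job done as asked, in the order asked, and still so for the second after the job is handed in, with the robot touching nothing.
It also fails if it takes over 45 s, if anything falls off the work surface, if the arm or the gripper's body presses on something with over 40 N, if the wrist force passes 120 N, or if a joint passes its speed limit or range.

### The arm

A 6-joint arm with a two-finger parallel gripper is mounted at the origin on a cart in front of the work surface, level with it; the furniture and walls round the work are solid. World frame = base frame: x ahead of the robot, y to its left, z up, the work surface at z = 0. Lengths are in m, angles in rad, forces in N, time in s.
With the tool pointing down it reaches from about 0.35 to 0.725 m from the base axis. Payload 4.3 kg.
Tool frame: the origin (TCP) lies at the very end of the fingers, on their centre line; the grasp point (between the pads) lies 19 mm behind it; z points along the fingers, y is the line along which they close (so a half turn about z gives the same grasp; the last joint's range is limited). The gripper opens to 85 mm and grips with 20 to 120 N. Pads are 22 mm wide; open, the fingers measure 114 mm over their backs; the gripper's body (76 mm by 85 mm) begins 54 mm behind the grasp point. The pads swing forward as they close: fully open they stand 13 mm farther back than shut.
Start: joints at [1.22, 0.377, 0.081, 1.274, 0, 1.46], TCP at [0.137, 0.558, 0.231] pointing down, gripper open.
Joint ranges: [-2.72, 2.72], [-0.84, 1.66], [-1.02, 1.22], [-1.77, 2.12], [-1.37, 1.28], [-3.14, 3.14]. Speed limits (rad/s): [2.57, 2.57, 3.14, 3.14, 3.14, 3.14].

### API

Orientations are given as a unit quaternion [x, y, z, w].
In Python, from cell import bot gives the robot as it stands.
- The arm moves only by the tool play_rows, never from a script. Its argument "motion" is a list that holds one entry, the list of rows, each a list of 6 numbers: the shift along the tool's x, y, z in m, then the turn, a rotation vector about the tool's x, y, z in rad. In form: [[[dx, dy, dz, rx, ry, rz], ...]]. A call has 1 to 10 rows; each row is the pose to reach, as a shift and turn from the pose commanded when the call began, along the tool's axes at that moment; what a row does not reach only later rows make up. A row lasts 1/8 s, in which the tool goes at most 62.5 mm and 10.7 degrees, less where a joint would pass 70% of its speed; a pose out of reach is approached as far as the arm can. A call with a gripper value outside its range is refused whole. "hand" is the gripper's target within -1 to 1 (shut at 1, half-way at 0, fully open at -1), set as the call begins (left out, the last holds). The fingers move at their own pace and stop on an object; "force" is the grip in N (left out, the last holds). Time passes only in rows, so rows that repeat a pose let the fingers close. It gives the time, the measured TCP pose, the force, the opening and the grip force at its end, in the units of the state.
- bot.read_state(): the state, without advancing time (a new reading comes with each control period).
- bot.get_image(name): name is "side" or "top" or "wrist"; returns (picture, depth): 384x512x3 uint8, red, green, blue; 384x512 float32, m along the optical axis (not along the pixel's ray), 0 where there is no reading.
- bot.camera_info(name): a dict with "fx", "fy", "cx", "cy" (pixels), "k1" (the pictures are not rectified: a ray, as slopes to the right and down, at radius r is drawn at 1 + k1 r^2 times it, then the intrinsics apply), "view" (4x4, takes a point from world to camera coordinates); the wrist camera has in their place "hand_eye" (4x4, takes a point from camera to tool coordinates, whose origin is the TCP and whose axes are the flange's). Camera axes: x right, y up, looking along -z (the intrinsics and any distortion apply to the point x, -y, -z); pixel columns grow to the right and rows downward; lengths in m; the calibration is good to about 2 mm. A picture is of the moment at which its call begins: read the wrist's pose just before it. camera_info takes no time and is no camera call.
- bot.sign_off(): hands the job in; it is judged then, once.
The state is a dict: "clock": time; "joints": joint angles; "joint_vel": joint speeds; "effort": joint torques, N m; "tcp_pos": TCP position; "tcp_rot": TCP orientation; "ft_force": force on the tool from outside, world axes, zero at the start; "ft_torque": the same for the moment, N m; "gripper_width": finger opening in m; "grasp_force": force on a finger pad.
Only numpy, scipy, OpenCV 4.12 (cv2) and the standard library are available. Lean on these libraries where they do the work, as an engineer would, in place of code of your own. Each camera call takes 0.05 s, during which the arm holds its last target. There are 200 camera calls.

## Working session

There is one attempt and no reset: what is moved stays moved. The work goes in short steps, Python scripts to look and compute and a tool call to move; the robot and the scene stay as the last step left them, time stands still between calls to the robot, and variables do not carry over. Pictures are saved under pics/ and viewed, at most 10 in all, crops included, and the job is handed in when it is done.

Besides the shell and the picture viewer there is one more tool, called after "Emit:" as name(argument=value, ...), one argument or row to a line, values as JSON. play_rows: Moves the arm, as the interface text tells. Its arguments: {"type":"object","properties":{"motion":{"type":"array","items":{"type":"array","items":{"type":"array","items":{"type":"number"}}}},"hand":{"type":"number"},"force":{"type":"number"}},"required":["motion"]}

```bash
ls; mkdir -p pics; cat > h.py <<'E'
import numpy as np,cv2
from cell import bot
from scipy.spatial.transform import Rotation as R
def cam(n):
    s=bot.read_state(); im,d=bot.get_image(n); c=bot.camera_info(n)
    if n=="wrist":
        T=np.eye(4);T[:3,:3]=R.from_quat(s["tcp_rot"]).as_matrix();T[:3,3]=s["tcp_pos"]
        M=T@np.array(c["hand_eye"])
    else: M=np.linalg.inv(np.array(c["view"]))
    return im,d,c,M
def rays(c,M,uv):
    K=np.array([[c["fx"],0,c["cx"]],[0,c["fy"],c["cy"]],[0,0,1]],float)
    p=cv2.undistortPoints(np.array(uv,float).reshape(-1,1,2),K,np.array([c["k1"],0,0,0,0]))[:,0]
    d=np.c_[p[:,0],-p[:,1],-np.ones(len(p))]
    return d@M[:3,:3].T
def onplane(c,M,uv,z):
    d=rays(c,M,uv);o=M[:3,3]
    return o+d*((z-o[2])/d[:,2])[:,None]
def bydepth(c,M,uv,dep):
    d=rays(c,M,uv); z=np.array([dep[int(round(v)),int(round(u))] for u,v in uv])
    return M[:3,3]+d*z[:,None]
def save(im,n): cv2.imwrite("pics/"+n,im[:,:,::-1])
E
python3 - <<'E'
from h import *
o=[]
for n in("side","top"):
    im,d,c,M=cam(n); save(im,n+"0.png"); np.savez(n+"0.npz",im=im,d=d,M=M); print(n,M[:3,3],-M[:3,2],c["fx"],c["k1"])
    o.append(im)
E
```

```text
pics
side [0.35525897 0.97796783 0.63017244] [ 0.15913489 -0.84160112 -0.51612367] 361.4419770648473 0.0039426704399828216
top [ 0.45403432 -0.00449085  1.31790023] [ 0.06521641 -0.00723067 -0.99784495] 443.67322087702036 -0.1229187173369207
```

View pics/side0.png

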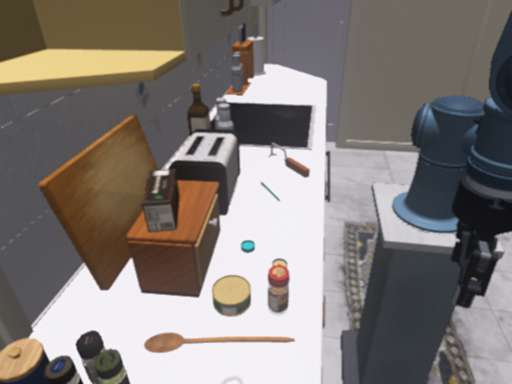

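View pics/top0.png

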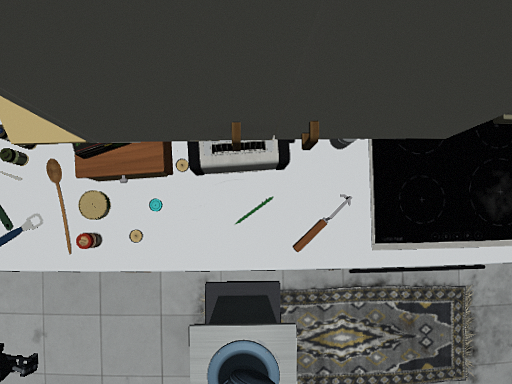

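The top view shows the rake with its grip at about (293–327, 220–250) and its foot at about (346,200). There are three tealight-like discs:
- (182,165), in the gap between the bin and the toaster. This is the target.
- (136,236), on the open worktop, which is the spare.
- (155,205), the turquoise look-alike.

Next I'll measure them and confirm in a crop.

```bash
python3 - <<'E'
from h import *
f=np.load("top0.npz");im,d,M=f["im"],f["d"],f["M"];c=bot.camera_info("top")
hsv=cv2.cvtColor(im,cv2.COLOR_RGB2HSV)
def blob(x0,y0,x1,y1,lo,hi):
    m=np.zeros(im.shape[:2],np.uint8);m[y0:y1,x0:x1]=cv2.inRange(hsv,lo,hi)[y0:y1,x0:x1]
    n,l,s,ce=cv2.connectedComponentsWithStats(m);k=1+np.argmax(s[1:,4]);return l==k,ce[k],s[k]
for nm,b in(("tea",(174,150,190,176)),("spare",(125,225,148,248)),("turq",(145,195,165,215))):
    m,ce,s=blob(*b,(0,50,60),(110,255,255)); print(nm,ce,s,onplane(c,M,[ce],.015))
m,ce,s=blob(285,190,360,260,(0,90,40),(25,255,255))
ys,xs=np.nonzero(m);P=onplane(c,M,np.c_[xs,ys],.034)
mu=P.mean(0);u,sv,vt=np.linalg.svd(P-mu);a=vt[0]
if a[1]>0:a=-a
t=(P-mu)@a;w=(P-mu)@vt[1];print("grip",mu,a,np.ptp(t),np.ptp(w),t.min(),t.max(), s)
# toaster / bin fronts: depth map to points
vv,uu=np.mgrid[140:260:1,60:300:1];uv=np.c_[uu.ravel(),vv.ravel()]
P=bydepth(c,M,uv,d)
for y in np.arange(.32,-.1,-.03):
    s=P[(abs(P[:,1]-y)<.006)];print(round(y,2),[ (round(s[s[:,2]>h,0].min(),3) if (s[:,2]>h).any() else None) for h in(.03,.08,.15)], round(s[:,2].max(),3))
for x in(.57,.6,.62,.64):
    s=P[(abs(P[:,0]-x)<.006)&(P[:,1]>.1)&(P[:,1]<.3)];g=s[s[:,2]<.1];print(x,g[:,1].min() if len(g) else 0,g[:,1].max() if len(g) else 0)
ce=np.hstack([cv2.resize(im[135:255,110:210],None,fx=4,fy=4),cv2.resize(im[175:265,280:370],None,fx=4.4,fy=5.333)[:480]])
save(ce,"crop0.png")
E
```

```text
tea [181.96551724 164.93965517] [176 159  13  13 116] [[0.62427007 0.17208942 0.015     ]]
spare [135.52136752 235.58974359] [130 230  12  12 117] [[0.41716034 0.31085438 0.015     ]]
turq [155.2890625 204.6171875] [149 199  13  13 128] [[0.5077444  0.25166416 0.015     ]]
grip [ 0.41241805 -0.19862427  0.034     ] [ 6.83476449e-01 -7.29972564e-01 -1.90611026e-17] 0.11738277492042618 0.02113116071278544 -0.05847254377958288 0.0589102311408433 [294 220  33  32 294]
0.32 [np.float64(0.566), np.float64(0.566), np.float64(0.583)] 0.504
0.29 [np.float64(0.585), np.float64(0.585), np.float64(0.585)] 0.51
0.26 [np.float64(0.586), np.float64(0.586), np.float64(0.586)] 0.509
0.23 [np.float64(0.587), np.float64(0.587), np.float64(0.587)] 0.51
0.2 [np.float64(0.59), np.float64(0.59), np.float64(0.59)] 0.507
0.17 [np.float64(0.608), np.float64(0.608), np.float64(0.608)] 0.505
0.14 [np.float64(0.608), np.float64(0.608), np.float64(0.608)] 0.502
0.11 [np.float64(0.594), np.float64(0.594), np.float64(0.594)] 0.491
0.08 [np.float64(0.598), np.float64(0.598), np.float64(0.599)] 0.49
0.05 [np.float64(0.6), np.float64(0.6), np.float64(0.601)] 0.486
0.02 [np.float64(0.601), np.float64(0.601), np.float64(0.602)] 0.181
-0.01 [np.float64(0.454), np.float64(0.454), np.float64(0.454)] 1.318
-0.04 [np.float64(0.605), np.float64(0.605), np.float64(0.606)] 0.184
-0.07 [np.float64(0.606), np.float64(0.606), np.float64(0.608)] 0.186
-0.1 [np.float64(0.606), np.float64(0.606), np.float64(0.607)] 0.181
0.57 0.10248375038048518 0.29772362914174255
0.6 0.10042091612018708 0.22007735052826766
0.62 0.15289065053577167 0.20206136339961095
0.64 0.15555649802468546 0.20425645413780852
```

View pics/crop0.png

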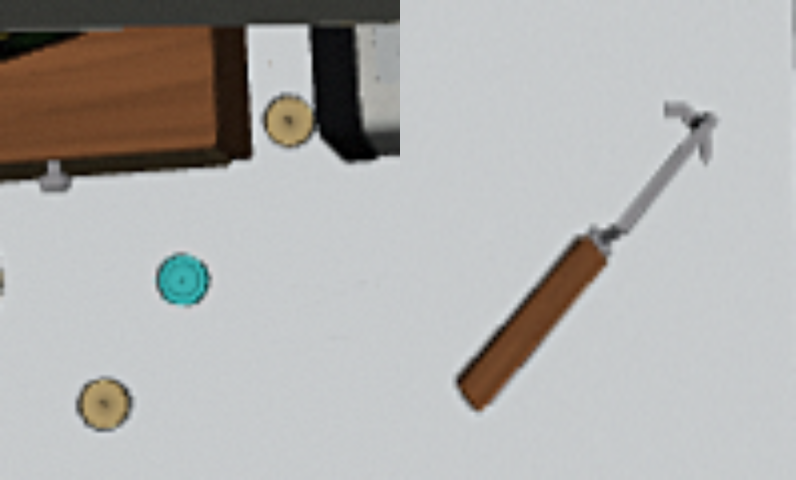

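The crop confirms it: wax tealight inside the gap at crop (289,120), spare at (104,404), turquoise at (183,279), and the rake on the right. The tealight is about 32 mm inside the mouth. Next I'll work out the moves.

```bash
cat >> h.py <<'E'
def pose(yaw,flip=0,pitch=0):
    # tool down, tool x along world heading yaw (rad)
    x=np.array([np.cos(yaw),np.sin(yaw),0]);z=np.array([0,0,-1.]);return R.from_matrix(np.c_[x,np.cross(z,x),z])
def delta(p,q,base=None):
    s=bot.read_state(); b=R.from_quat(s["tcp_rot"]) ; p0=np.array(s["tcp_pos"])
    if base is not None: p0,b=base
    return np.round(np.r_[b.inv().apply(np.array(p)-p0),(b.inv()*q).as_rotvec()],4).tolist()
E
python3 - <<'E'
from h import *
s=bot.read_state();print(s["clock"],s["tcp_pos"],R.from_quat(s["tcp_rot"]).as_matrix().round(3).tolist())
a=-.818
for y in(a,a+np.pi):
  print(delta([.46,.25,.25],pose(y)),delta([.419,-.206,.16],pose(y)))
E
```

```text
0.1 [0.13690788 0.55787219 0.2304296 ] [[-0.971, 0.239, -0.001], [0.239, 0.971, -0.002], [0.0, -0.002, -1.0]]
[-0.3872, -0.222, -0.0192, -0.0004, -0.0024, -2.5644] [-0.4562, -0.6744, 0.0716, -0.0004, -0.0024, -2.5644]
[-0.3872, -0.222, -0.0192, -0.0019, 0.0003, 0.5772] [-0.4562, -0.6744, 0.0716, -0.0019, 0.0003, 0.5772]
```

Emit:
play_rows(
  motion=[
    [[-0.1,-0.04,-0.02,0,0,0.15],[-0.2,-0.09,-0.02,0,0,0.3],[-0.3,-0.16,-0.02,0,0,0.45],[-0.387,-0.222,-0.02,0,0,0.577],[-0.4,-0.28,-0.02,0,0,0.577],[-0.41,-0.34,-0.02,0,0,0.577],[-0.42,-0.4,-0.01,0,0,0.577],[-0.43,-0.46,0,0,0,0.577],[-0.44,-0.52,0.02,0,0,0.577],[-0.45,-0.58,0.04,0,0,0.577]],
  ],
  hand=-1,
)

```text
clock: 1.35
tcp_pos: [0.4258, 0.04, 0.2215]
tcp_rot: [0.398, 0.918, 0.0, 0.0]
ft_force: [1.4, -0.8, -0.5]
gripper_width: 0.0856
grasp_force: 0.0
```

```bash
python3 - <<'E'
from h import *
s=bot.read_state();print(s["clock"],s["tcp_pos"],s["joints"])
print(delta([.419,-.206,.14],pose(-.818+np.pi)))
E
```

```text
1.35 [0.42583233 0.0400004  0.22153194] [-5.49230416e-02  8.37977697e-02 -3.24376467e-01  1.16182435e+00
  5.25668418e-05  7.62875414e-01]
[-0.1748, -0.1733, 0.0815, 0.0006, 0.0005, 0.0002]
```

Emit:
play_rows(
  motion=[
    [[-0.175,-0.173,0.06,0,0,0],[-0.175,-0.173,0.06,0,0,0],[-0.175,-0.173,0.06,0,0,0],[-0.175,-0.173,0.06,0,0,0],[-0.175,-0.173,0.06,0,0,0],[-0.175,-0.173,0.06,0,0,0],[-0.175,-0.173,0.06,0,0,0]],
  ],
)

```text
clock: 2.22
tcp_pos: [0.4191, -0.2026, 0.162]
tcp_rot: [0.397, 0.918, 0.0, -0.0]
ft_force: [-0.0, 0.6, -1.2]
gripper_width: 0.0852
grasp_force: 0.0
```

```bash
python3 - <<'E'
from h import *
im,d,c,M=cam("wrist");save(im,"w1.png");np.savez("w1.npz",im=im,d=d,M=M)
s=bot.read_state();print(s["clock"],s["tcp_pos"],M[:3,3],-M[:3,2])
hsv=cv2.cvtColor(im,cv2.COLOR_RGB2HSV);m=cv2.inRange(hsv,(0,90,40),(25,255,255))
n,l,st,ce=cv2.connectedComponentsWithStats(m);k=1+np.argmax(st[1:,4]);ys,xs=np.nonzero(l==k)
P=onplane(c,M,np.c_[xs,ys],.034);mu=P.mean(0);vt=np.linalg.svd((P-mu)[::max(1,len(P)//3000)])[2];a=vt[0]*np.sign(vt[0][0])
print(st[k],mu,a,np.ptp((P-mu)@a),np.ptp((P-mu)@vt[1]), np.percentile((P-mu)@a,[0,100]))
E
```

```text
2.275 [ 0.41931863 -0.2025801   0.16208373] [ 0.36338261 -0.14288479  0.30500875] [ 0.21645944 -0.2305711  -0.94867396]
[ 244  121   22  111 2219] [ 0.40999193 -0.19649086  0.034     ] [ 6.78218130e-01 -7.34860645e-01 -7.25654123e-19] 0.11669862996109226 0.020802147762273952 [-0.05477646  0.06192217]
```

View pics/w1.png

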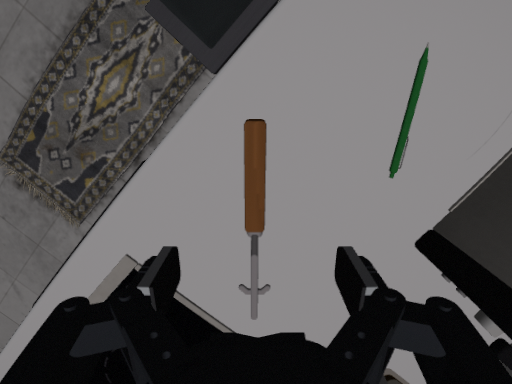

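The wrist view shows the grip at (244–266, 121–232) and the foot crossbar at (254,290). The grip matches the top-view measurement, so I'll descend.

Emit:
play_rows(
  motion=[
    [[-0.002,-0.002,0.06,0,0,0],[-0.003,-0.002,0.11,0,0,0],[-0.003,-0.002,0.14,0,0,0],[-0.003,-0.002,0.155,0,0,0],[-0.003,-0.002,0.155,0,0,0],[-0.003,-0.002,0.155,0,0,0]],
  ],
)

```text
clock: 3.02
tcp_pos: [0.4206, -0.2073, 0.0077]
tcp_rot: [0.397, 0.918, -0.0, 0.001]
ft_force: [0.2, -0.0, -0.7]
gripper_width: 0.0852
grasp_force: 0.0
```

Emit:
play_rows(
  motion=[
    [[0,0,0,0,0,0],[0,0,0,0,0,0],[0,0,0,0,0,0],[0,0,0,0,0,0],[0,0,0,0,0,0],[0,0,0,0,0,0],[0,0,0,0,0,0],[0,0,0,0,0,0]],
  ],
  hand=1,
  force=60,
)

```text
clock: 4.03
tcp_pos: [0.4201, -0.2078, 0.0072]
tcp_rot: [0.398, 0.918, -0.0, 0.0]
ft_force: [0.1, 0.5, 5.0]
gripper_width: 0.0209
grasp_force: 60.1
```

```bash
python3 - <<'E'
from h import *
g=np.arctan(.055)
s=bot.read_state();a=2*np.arctan2(s["tcp_rot"][1],s["tcp_rot"][0])
b=(np.array(s["tcp_pos"]),R.from_quat(s["tcp_rot"]))
for p,y in(([.41,-.2,.065],a),([.39,-.1,.075],a+.2),([.385,.155,.075],g+np.pi)): print(delta(p,pose(y),b))
E
```

```text
[0.0125, -0.002, -0.0578, 0.0003, 0.0008, -0.0]
[0.0992, 0.0518, -0.0679, 0.0003, 0.0009, -0.2]
[0.2887, 0.2225, -0.068, -0.0, 0.0009, -0.8728]
```

Emit:
play_rows(
  motion=[
    [[0.002,0,-0.025,0,0,0],[0.012,-0.002,-0.058,0,0,0],[0.055,0.025,-0.066,0,0,-0.1],[0.099,0.052,-0.068,0,0,-0.22],[0.137,0.086,-0.068,0,0,-0.36],[0.175,0.12,-0.068,0,0,-0.5],[0.213,0.154,-0.068,0,0,-0.64],[0.251,0.188,-0.068,0,0,-0.78],[0.289,0.222,-0.068,0,0,-0.873],[0.289,0.222,-0.068,0,0,-0.873]],
  ],
)

```text
clock: 5.28
tcp_pos: [0.3833, 0.1579, 0.0744]
tcp_rot: [-0.031, 1.0, 0.0, -0.0]
ft_force: [-0.4, 0.2, -1.8]
gripper_width: 0.0209
grasp_force: 59.6
```

Emit:
play_rows(
  motion=[
    [[0,0,0,0,0,0],[0,0,0,0,0,0]],
  ],
)

```text
clock: 5.52
tcp_pos: [0.3838, 0.154, 0.0745]
tcp_rot: [-0.026, 1.0, -0.0, -0.0]
ft_force: [0.2, 0.3, -0.6]
gripper_width: 0.0212
grasp_force: 59.6
```

```bash
python3 - <<'E'
from h import *
im,d,c,M=cam("wrist");np.savez("w2.npz",im=im,d=d,M=M)
im2,d2,c2,M2=cam("top");np.savez("t2.npz",im=im2,d=d2,M=M2)
s=bot.read_state();print(s["clock"],s["tcp_pos"],s["tcp_rot"],s["gripper_width"])
save(np.hstack([im[:,:],cv2.resize(im2[130:260,110:220],None,fx=2.6,fy=2.95)[:384,:286]]),"w2.png")
E
```

```text
5.625 [0.38405445 0.15403037 0.07467046] [-2.63647464e-02  9.99652370e-01 -8.47126832e-05 -1.79288108e-04] 0.021151141715772127
```

View pics/w2.png

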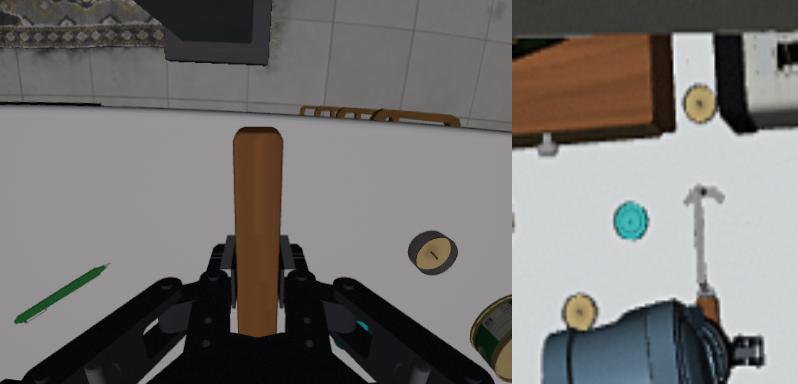

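The wrist camera looks back along the grip, so it's no use for the gap. The top panel shows the foot at about (703,190), straight ahead of the gap, with the tealight at (700,103). I'll measure the shaft line and the gap walls in the top image.

```bash
python3 - <<'E'
from h import *
f=np.load("t2.npz");im,d,M=f["im"].astype(int),f["d"],f["M"];c=bot.camera_info("top")
gray=im.mean(2)
for v in (143,148,153,158,163,168):
    row=gray[v,160:205];print(v,row.astype(int)[4:38].tolist())
# shaft: darker than white in x 176..190
pts=[]
for v in range(194,232):
    r=gray[v,174:200];w=np.clip(np.median(r)-r,0,None);w[w<12]=0
    if w.sum()>0: pts.append(((w*np.arange(174,200)).sum()/w.sum(),v,(w>0).sum()))
pts=np.array(pts);P=onplane(c,M,pts[:,:2],.122)
for q,p in list(zip(pts,P))[::4]:print(q.round(1),p.round(4))
g=cv2.inRange(cv2.cvtColor(f["im"],cv2.COLOR_RGB2HSV),(8,50,60),(40,255,255));g[:,:170]=0;g[:,195:]=0;g[178:]=0;g[:150]=0
n,l,st,ce=cv2.connectedComponentsWithStats(g);k=1+np.argmax(st[1:,4]);print(ce[k],st[k],onplane(c,M,[ce[k]],.015))
E
```

```text
143 [25, 24, 25, 26, 23, 20, 9, 104, 229, 218, 213, 211, 213, 212, 213, 211, 212, 212, 212, 212, 213, 215, 225, 90, 0, 15, 14, 14, 15, 15, 18, 17, 12, 4]
148 [20, 25, 26, 30, 26, 22, 16, 43, 236, 216, 211, 210, 210, 212, 210, 211, 210, 211, 209, 211, 209, 211, 218, 205, 0, 12, 14, 20, 13, 16, 15, 20, 19, 9]
153 [20, 25, 26, 23, 27, 25, 20, 1, 243, 216, 210, 210, 209, 210, 209, 210, 212, 211, 212, 209, 210, 212, 218, 224, 19, 5, 18, 15, 19, 17, 16, 15, 16, 12]
158 [36, 23, 29, 27, 23, 29, 21, 7, 143, 227, 211, 211, 211, 215, 221, 221, 144, 151, 153, 188, 185, 222, 219, 220, 90, 0, 13, 16, 12, 18, 16, 16, 14, 16]
163 [29, 23, 28, 27, 28, 26, 21, 10, 79, 233, 221, 178, 54, 154, 156, 150, 144, 142, 135, 140, 143, 148, 153, 160, 50, 4, 13, 16, 16, 18, 12, 15, 18, 15]
168 [24, 22, 26, 25, 26, 26, 22, 17, 20, 239, 217, 219, 191, 89, 154, 153, 150, 143, 146, 145, 149, 154, 143, 61, 167, 204, 0, 3, 10, 11, 11, 7, 13, 8]
[183.2 194.   12. ] [0.5311 0.1545 0.122 ]
[181.2 198.    9. ] [0.5203 0.1599 0.122 ]
[181.4 202.    4. ] [0.5095 0.1596 0.122 ]
[181.6 206.    4. ] [0.4987 0.1591 0.122 ]
[181.6 210.    4. ] [0.4879 0.159  0.122 ]
[182. 214.   3.] [0.4771 0.1582 0.122 ]
[182. 218.   3.] [0.4663 0.1581 0.122 ]
[182.3 222.    4. ] [0.4555 0.1575 0.122 ]
[183.2 226.    4. ] [0.4447 0.155  0.122 ]
[184.6 230.    8. ] [0.4339 0.1513 0.122 ]
[181.91452991 164.93162393] [176 159  13  13 117] [[0.62429639 0.17224096 0.015     ]]
```

Foot is at about (.532,.161), heading 3°. The gap centre line is at about y .1675 at x .624, and the tealight is at (.624,.172). I'll carry the foot in over the tealight at about 42 mm height and check with a picture before lowering.

Emit:
play_rows(
  motion=[
    [[-0.02,0,0.01,0,0,0],[-0.045,0.001,0.02,0,0,0],[-0.07,0.001,0.025,0,0,0],[-0.095,0.002,0.025,0,0,0],[-0.115,0.002,0.025,0,0,0],[-0.132,0.002,0.025,0,0,0],[-0.14,0.002,0.025,0,0,0],[-0.14,0.002,0.025,0,0,0],[-0.14,0.002,0.025,0,0,0]],
  ],
)

```text
clock: 6.75
tcp_pos: [0.5227, 0.1646, 0.0496]
tcp_rot: [-0.027, 1.0, -0.0, -0.001]
ft_force: [-0.1, -0.4, -0.7]
gripper_width: 0.0211
grasp_force: 59.6
```

```bash
python3 - <<'E'
from h import *
im2,d2,c2,M2=cam("top")
s=bot.read_state();print(s["clock"],s["tcp_pos"],s["tcp_rot"],s["ft_force"])
x=-R.from_quat(s["tcp_rot"]).as_matrix()[:,0];print("foot",s["tcp_pos"]+.148*x)
save(cv2.resize(im2[130:215,140:230],None,fx=6,fy=6,interpolation=cv2.INTER_CUBIC),"t3.png")
E
```

```text
6.8 [0.52275518 0.16469109 0.04968515] [-2.75761354e-02  9.99619571e-01 -2.07930768e-05 -5.18571935e-04] [-0.35904549  0.32404265 -1.37762103]
foot [0.67053    0.17285052 0.04953154]
```

View pics/t3.png

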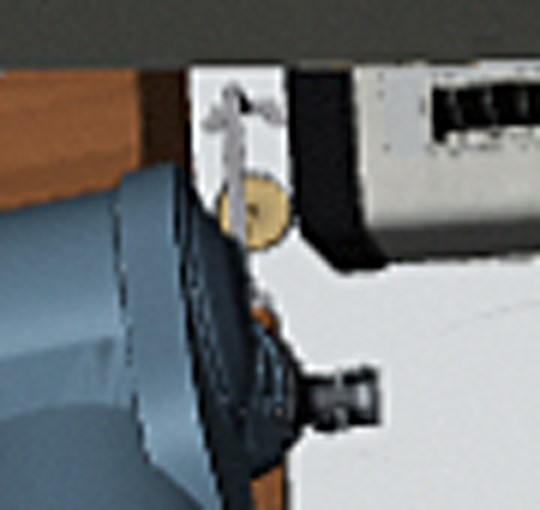

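The crossbar at crop (205–283, 108) sits clear behind the tealight at (253,212), inside both walls. Now I'll lower it and draw.

Emit:
play_rows(
  motion=[
    [[0,-0.001,0.015,0,0,0],[0,-0.001,0.03,0,0,0],[0,-0.001,0.038,0,0,0],[0,-0.001,0.041,0,0,0],[0,-0.001,0.041,0,0,0]],
  ],
)

```text
clock: 7.42
tcp_pos: [0.5237, 0.1639, 0.0086]
tcp_rot: [-0.028, 1.0, 0.0, -0.0]
ft_force: [0.6, 0.3, -1.6]
gripper_width: 0.0209
grasp_force: 59.6
```

Emit:
play_rows(
  motion=[
    [[0.005,0,0,0,0,0],[0.012,0,0,0,0,0],[0.02,0,0,0,0,0],[0.03,0,0,0,0,0],[0.04,0,0,0,0,0],[0.05,0,0,0,0,0],[0.06,0,0,0,0,0],[0.07,0,0,0,0,0],[0.08,0,0,0,0,0],[0.09,0,0,0,0,0]],
  ],
)

```text
clock: 8.68
tcp_pos: [0.4333, 0.1589, 0.0088]
tcp_rot: [-0.028, 1.0, 0.0, 0.0]
ft_force: [0.6, 0.4, -1.6]
gripper_width: 0.021
grasp_force: 59.6
```

Emit:
play_rows(
  motion=[
    [[0.008,0,0,0,0,0],[0.016,0,0,0,0,0],[0.023,0,0,0,0,0],[0.03,0,0,0,0,0],[0.035,0,0,0,0,0],[0.039,0,0,0,0,0],[0.041,0,0,0,0,0],[0.041,0,0,0,0,0]],
  ],
)

```text
clock: 9.68
tcp_pos: [0.3929, 0.1567, 0.0088]
tcp_rot: [-0.028, 1.0, 0.0, -0.0]
ft_force: [0.0, -0.4, -1.5]
gripper_width: 0.0213
grasp_force: 59.6
```

```bash
python3 - <<'E'
from h import *
im2,d2,c2,M2=cam("top")
s=bot.read_state();print(s["clock"],s["tcp_pos"],s["tcp_rot"],s["ft_force"])
x=-R.from_quat(s["tcp_rot"]).as_matrix()[:,0];print("foot",s["tcp_pos"]+.148*x)
im3=cam("side")[0]
save(np.hstack([cv2.resize(im2[140:250,110:220],(440,440),interpolation=cv2.INTER_CUBIC),cv2.resize(im3[130:290,190:310],(330,440))]),"t4.png")
E
```

```text
9.725 [0.39309982 0.15667338 0.00882844] [-2.75860856e-02  9.99619427e-01  4.47646127e-05  8.21236204e-05] [ 0.39457062  0.23892028 -2.05287959]
foot [0.54087457 0.16483576 0.00885311]
```

View pics/t4.png

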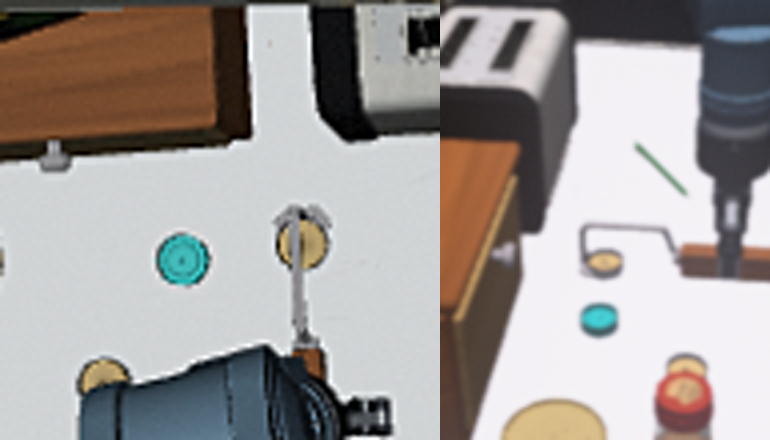

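The tealight is out at crop (302,243), upright in the side view, and the spare and the turquoise one haven't moved. Next I'll disengage the rake, lift it, carry it right and set it down.

Emit:
play_rows(
  motion=[
    [[-0.006,0,0,0,0,0],[-0.009,0,0,0,0,0],[-0.009,0,-0.025,0,0,0],[-0.01,0,-0.05,0,0,0],[-0.012,-0.02,-0.05,0,0,0],[-0.015,-0.05,-0.05,0,0,0],[-0.018,-0.08,-0.05,0,0,0],[-0.018,-0.08,-0.03,0,0,0],[-0.018,-0.08,-0.01,0,0,0],[-0.018,-0.08,-0.002,0,0,0]],
  ],
)

```text
clock: 11.02
tcp_pos: [0.4148, 0.0776, 0.0099]
tcp_rot: [-0.027, 1.0, 0.0, -0.001]
ft_force: [0.1, 1.0, -0.9]
gripper_width: 0.0208
grasp_force: 59.7
```

Emit:
play_rows(
  motion=[
    [[0,0,0.002,0,0,0],[0,0,0.003,0,0,0],[0,0,0.0035,0,0,0],[0,0,0.0035,0,0,0]],
  ],
)

```text
clock: 11.52
tcp_pos: [0.4158, 0.0778, 0.0077]
tcp_rot: [-0.028, 1.0, 0.0, 0.0]
ft_force: [0.6, -0.3, -1.7]
gripper_width: 0.021
grasp_force: 59.7
```

Emit:
play_rows(
  motion=[
    [[0,0,0.001,0,0,0],[0,0,0.001,0,0,0]],
  ],
)

```text
clock: 11.78
tcp_pos: [0.4158, 0.0778, 0.0071]
tcp_rot: [-0.028, 1.0, 0.0, 0.0]
ft_force: [-1.8, -0.3, 7.3]
gripper_width: 0.021
grasp_force: 61.0
```

Emit:
play_rows(
  motion=[
    [[0,0,0,0,0,0],[0,0,0,0,0,0],[0,0,0,0,0,0],[0,0,0,0,0,0],[0,0,0,0,0,0],[0,0,-0.01,0,0,0],[0,0,-0.04,0,0,0],[0,0,-0.09,0,0,0],[0,0,-0.14,0,0,0],[0,0,-0.18,0,0,0]],
  ],
  hand=-0.2,
)

```text
clock: 13.02
tcp_pos: [0.4157, 0.0778, 0.1892]
tcp_rot: [-0.028, 1.0, 0.0, 0.001]
ft_force: [1.9, -0.3, -0.5]
gripper_width: 0.0513
grasp_force: 0.0
```

Emit:
play_rows(
  motion=[
    [[0,-0.06,-0.03,0,0,0],[0,-0.12,-0.05,0,0,0],[0,-0.18,-0.05,0,0,0],[0,-0.24,-0.05,0,0,0],[0,-0.24,-0.05,0,0,0],[0,-0.24,-0.05,0,0,0]],
  ],
)

```text
clock: 13.78
tcp_pos: [0.4282, -0.1616, 0.2365]
tcp_rot: [-0.027, 1.0, 0.0, -0.0]
ft_force: [-0.4, 0.5, -0.8]
gripper_width: 0.0512
grasp_force: 0.0
```

```bash
python3 - <<'E'
from h import *
im2,d2,c2,M2=cam("top")
im3=cam("side")[0]
s=bot.read_state();print(s["clock"],s["tcp_pos"],s["gripper_width"],s["ft_force"])
hsv=cv2.cvtColor(im2,cv2.COLOR_RGB2HSV)
m=cv2.inRange(hsv,(0,50,60),(110,255,255));n,l,st,ce=cv2.connectedComponentsWithStats(m)
for k in range(1,n):
    if 90<st[k,4]<320 and st[k,0]>120 and st[k,0]<300:print(st[k],onplane(c2,M2,[ce[k]],.015).round(4))
save(np.hstack([cv2.resize(im2[140:280,110:250],(440,440),interpolation=cv2.INTER_CUBIC),cv2.resize(im3[130:290,190:310],(330,440))]),"t5.png")
E
```

```text
13.875 [ 0.42834363 -0.16060835  0.23643301] 0.05109056027232989 [0.27819606 0.76057348 0.58541606]
[231 122  10  21 179] [[0.7233 0.0112 0.015 ]]
[180 195  12  12 116] [[0.5183 0.163  0.015 ]]
[235 197  38  27 109] [[ 0.4888 -0.0393  0.015 ]]
[149 199  13  12 126] [[0.5079 0.2515 0.015 ]]
[210 219  10  42 308] [[0.4042 0.078  0.015 ]]
[130 230  12  12 118] [[0.4172 0.311  0.015 ]]
[202 374  32  10 178] [[-0.0095  0.0817  0.015 ]]
```

View pics/t5.png

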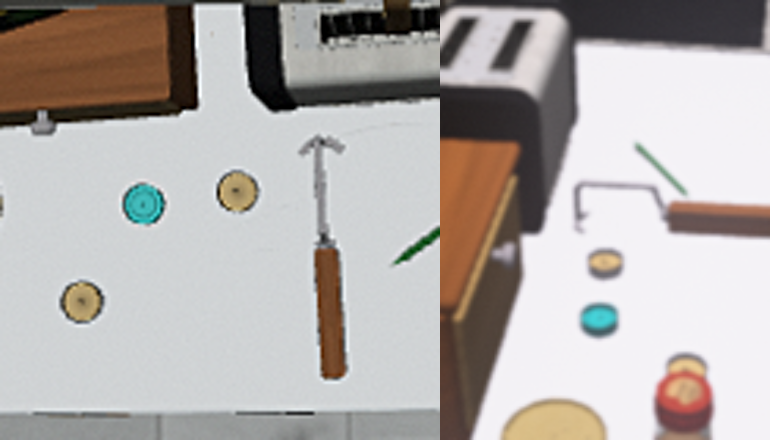

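The tealight stands upright on the open worktop at (237,190) in the crop. The rake stands on its grip and foot at (325,135–378), and the spare hasn't moved.

```bash
python3 -c "
from cell import bot
print(bot.sign_off())"
```

```text
the job is handed in; nothing more can be done
None
```

The tealight is out of the gap and upright on the open worktop, untouched by the gripper; the rake is back standing on its grip and foot clear of the gap, the spare is unmoved, and I handed the job in at about 14 s.

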